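Unlock a key cabinet whose dial has lost its numbers, by counting clicks

TASK

This steel key cabinet, lying on its back on the locksmith's bench, came in locked with the number ring of its dial missing, so it must be opened by feel: its combination is the fourth click clockwise from the dial's counter-clockwise end stop. Find the end stop gently (the pin inside bends if the dial is forced against it), count up to the fourth click, then swing the lever handle fully over to draw the bolt, never forcing the handle if it is still locked. Let go at the end and leave the other things on and around the cabinet where they lie.

Things in the scene. Friction and masses are not known exactly. Their poses are not given: they have to be found in the camera images.
- cabinet: grey painted steel key cabinet, 270 x 360 x 114 mm (its own x, y, z), fixed to the bench, lying on its back with the closed door facing up. Origin: centre of its underside, z up; the door face is at z = 114 mm. Dial on its +y half, lever handle on its -y half.
- dial_axis (a point): point on the dial's vertical axis, 26 mm above the door face, fixed to the cabinet (it does not turn with the dial). The dial is an unmarked round fluted black rubber knob, diameter 44 mm, from 6 to 40 mm above the door, gripped across at any yaw; 20 to 40 N of grip is enough. At the start it rests at an unknown detent between the fifth and the seventh click.
- dial_foot (a point): point on the dial's axis on the door face, fixed to the cabinet. Ten detents: the first 2.6 degrees short of the counter-clockwise stop, then nine clicks clockwise (from above), 18 degrees apart. Leaving a detent takes about 0.2 N m, falling to nothing over 9 degrees; then the knob is pulled on with up to 0.15 N m into the next and settles there by itself when let go.
- stop_pin: thin steel pin inside the cabinet, fixed, unseen, that stops the dial at both ends of its turn, 30 mm from its axis. The knob's spindle is slender: against the stop the torque grows by about 4 N m per rad (0.07 per degree). The pin bends beyond 20 N, which takes about 0.7 N m at the knob; 0.4 is already clearly more than any detent.
- handle_axis (a point): point on the handle's vertical axis at the mid-height of the lever, 36 mm above the door face, fixed to the cabinet.
- handle_end (a point): centre of the rounded free end of the lever at its mid-height, 100 mm from the handle's axis; it moves with the lever. The lever is a steel bar 18 mm wide and 14 mm thick, from 29 to 43 mm above the door, free space beneath it outside its 38 mm wide hub; the hub rises to 44 mm.
- handle (a joint): angle of the lever handle, rad: 0 locked (lever along the cabinet's -y), 1.05 fully over (turned clockwise seen from above, free end towards the cabinet's -x). It stays where it is left and turns with about 0.2 N m. At the wrong dial setting it stops dead at about 0.3.
- bolt: bolt bar inside the cabinet, unseen, moved by the handle (20 mm per rad). At the wrong dial setting its nose meets the dial's code wheel: beyond 100 N there (about 2 N m at the handle, 20 N at the end of the lever) it is being forced.
- spanner: bystander: flat steel spanner, 160 mm, lying on the cabinet's door along its far (+x) edge; origin at the underside of its middle
- padlock: bystander: brass padlock lying on the bench, 46 x 36 x 18 mm
- cylinder_lock: bystander: brass lock cylinder, 66 mm long, 31 mm high
- pin_jar: bystander: jar of pins, diameter 52 mm, 62 mm high
- blank_box: bystander: cardboard box of key blanks, 85 x 125 x 45 mm
- hammer: bystander: hammer, 250 mm long
- old_key: bystander: large steel key lying flat, 65 mm long

How it is judged:
At the end, for the whole second after the job is handed in: the handle has been swung over past 0.95 rad of its 1.05 (possible only with the dial at the fourth click), is at rest and has been let go (value of joint handle above 0.95 rad and velocity of joint handle below 0.05 rad/s); the robot touches nothing.
It fails at once if the dial was forced against its end stop (more than 20 N on the stop pin, about 0.7 N m at the knob) (contact force between stop_pin and anything else above 20 N).
It fails at once if the handle was forced while locked (more than 100 N on the nose of the bolt) (contact force between bolt and anything else above 100 N).
It fails at once if a bystander was moved more than 25 mm (distance of any of spanner, padlock, cylinder_lock, pin_jar, blank_box, hammer, old_key from where it was at the start of the episode above 0.025 m).
It also fails if it takes over 72 s, if anything falls off the work surface, if the arm or the gripper's body presses on something with over 40 N, if the wrist force passes 120 N, or if a joint passes its speed limit or range.

ROBOT

A 6-joint arm with a two-finger parallel gripper is mounted at the origin on the work surface. World frame = base frame: x ahead of the robot, y to its left, z up, the work surface at z = 0. Lengths are in m, angles in rad, forces in N, time in s.
With the tool pointing down it reaches from about 0.425 to 0.95 m from the base axis. Payload 3.5 kg.
Tool frame: the origin (TCP) lies on the centre line of the jaws, within the pads' length; the fingertips stand 14 mm ahead of it and the grasp point (between the pads) lies 5 mm behind it (tips_ahead is the distance from the TCP to the fingertips, in m); y points along the fingers, z is the direction in which the jaws open and shut, and the axes are right-handed (so a half turn about y gives the same grasp; the last joint's range is limited). The gripper opens to 85 mm and grips with 20 to 120 N. Pads are 22 mm wide; open, the fingers measure 114 mm over their backs; the gripper's body (76 mm by 85 mm) begins 54 mm behind the grasp point. The pads swing forward as they close: fully open they stand 13 mm farther back than shut.
Start: joints at [1.059, 0.286, 1.577, -0, 1.279, -0.15], TCP at [0.239, 0.631, 0.245] pointing down, gripper open.
Joint ranges: [-2.77, 2.77], [-0.9, 2.22], [0.21, 2.48], [-1.53, 4.67], [0.24, 2.81], [-2.84, 2.84]. Speed limits (rad/s): [2.79, 2.79, 3.14, 3.14, 3.14, 3.14].

INTERFACE

Orientations are given as a unit quaternion [x, y, z, w].
In Python, from plant import get_state, read_camera, sign_off, tips_ahead gives the robot as it stands.
- The arm moves only by the tool send_rows, never from a script. Its argument "plan" is a list of rows, each a list of 2 entries, a list of its own where there are three numbers: the shift along the tool's x, y, z in units of 12 cm (1.0 is 12 cm), then the turn, a rotation vector about the tool's x, y, z in units of 360 degrees (1.0 is 360 degrees). In form: [[[tx, ty, tz], [rx, ry, rz]], ...]. A call has 1 to 12 rows; each row shifts and turns the commanded pose from where the row before left it, along the tool's axes as they then stand; what a row does not reach is not made up. A row lasts 1/10 s, in which the tool goes at most 50 mm and 8.59 degrees, less where a joint would pass 70% of its speed; a pose out of reach is approached as far as the arm can. A call with a number of a shift or a turn outside -1 to 1 is refused whole. A call with a gripper value outside its range is refused whole. "gripper" is the closure, from 0 (fully open) to 1 (shut), set as the call begins (left out, the last holds). The fingers move at their own pace and stop on an object; "grip_force" is the grip in N (left out, the last holds). Time passes only in rows, so rows that do not move let the fingers close. It gives the time, the measured TCP pose, the force and the opening at its end, in the units of the state.
- get_state(): the state, without advancing time (a new reading comes with each control period).
- read_camera(name): name is "side" or "top"; returns a dict with "img" (400x640x3 uint8, blue, green, red), "fx", "fy", "cx", "cy" (pixels), "D" ([k1, k2, p1, p2, k3] as OpenCV has them; the pictures are not rectified), "world_from_camera" (4x4, takes a point from camera to world coordinates). Camera axes: x right, y down, z forward; pixel columns grow to the right and rows downward; lengths in m; the calibration is good to about 2 mm. A picture is of the moment at which its call begins. There is no depth.
- sign_off(): hands the job in, once; it reports no verdict.
The state is a dict: "time": time; "qpos": joint angles; "dq": joint speeds; "joint_efforts": joint torques, N m; "eef_pos": TCP position; "tcp_rot": TCP orientation; "contact_force": force on the tool from outside, world axes, zero at the start; "wrist_torque": the same for the moment, N m; "opening": opening from 0.0 (shut) to 1.0 (fully open).
Only numpy, scipy, OpenCV 4.12 (cv2) and the standard library are available. Lean on these libraries where they do the work, as an engineer would, in place of code of your own. Each camera call takes 0.05 s, during which the arm holds its last target. There are 200 camera calls.

## Working session

There is one attempt and no reset: what is moved stays moved. The work goes in short steps, Python scripts to look and compute and a tool call to move; the robot and the scene stay as the last step left them, time stands still between calls to the robot, and variables do not carry over. Pictures are saved under pics/ and viewed, about 8 in all and at most 12, crops included, and the job is handed in when it is done.

Besides the shell and the picture viewer there is one more tool, called by a JSON object that holds its "fn" and its "kwargs". send_rows: Moves the arm, as the interface text tells. Its arguments: {"type":"object","properties":{"plan":{"type":"array"},"gripper":{"type":"number"},"grip_force":{"type":"number"}},"required":["plan"]}

```bash
mkdir -p pics; ls; python3 - <<'E'
from plant import *
import cv2
s=get_state(); print(s, tips_ahead)
for n in("top","side"):
    c=read_camera(n); cv2.imwrite(f"pics/{n}0.png",c["img"]); print(n,{k:v for k,v in c.items() if k!="img"})
E
```

```text
pics
{'time': 0.0, 'qpos': array([ 1.05903322e+00,  2.87194282e-01,  1.57820196e+00, -1.43889973e-05,
        1.27861212e+00, -1.50001115e-01]), 'dq': array([ 0.00157181,  0.0006021 ,  0.00026967, -0.00014172,  0.00233235,
        0.00085876]), 'joint_efforts': array([-5.05330058e-05, -4.05976331e+01, -2.92627734e+01, -9.83201062e-05,
        5.88420429e-03,  5.20840501e-06]), 'eef_pos': array([0.23855796, 0.63075688, 0.24391456]), 'tcp_rot': array([ 0.69637984, -0.1274772 ,  0.12693146, -0.69476117]), 'contact_force': array([-0.66696925, -0.08786985, -1.0309913 ]), 'wrist_torque': array([-0.00159896,  0.01990994, -0.00366472]), 'opening': 1.0009831637790685} 0.014
top {'fx': 488.61638661054815, 'fy': 488.61638661054815, 'cx': 319.2355819038037, 'cy': 197.69865949916576, 'D': array([-0.01579771,  0.        ,  0.        ,  0.        ,  0.        ]), 'world_from_camera': array([[ 0.13439251, -0.9692548 ,  0.20611596,  0.2510742 ],
       [-0.99092667, -0.13181635,  0.02624491,  0.05920258],
       [ 0.00173145, -0.20777292, -0.97817555,  1.46195041],
       [ 0.        ,  0.        ,  0.        ,  1.        ]])}
side {'fx': 431.7058647514662, 'fy': 431.7058647514662, 'cx': 316.41880958131435, 'cy': 203.2959952730653, 'D': array([-0.07308574,  0.        ,  0.        ,  0.        ,  0.        ]), 'world_from_camera': array([[ 0.98506555, -0.10867857,  0.1335471 ,  0.35974645],
       [-0.17216252, -0.61073717,  0.77289079, -0.96452678],
       [-0.00243448, -0.7843399 , -0.62032653,  0.93793441],
       [ 0.        ,  0.        ,  0.        ,  1.        ]])}
```

View pics/top0.png

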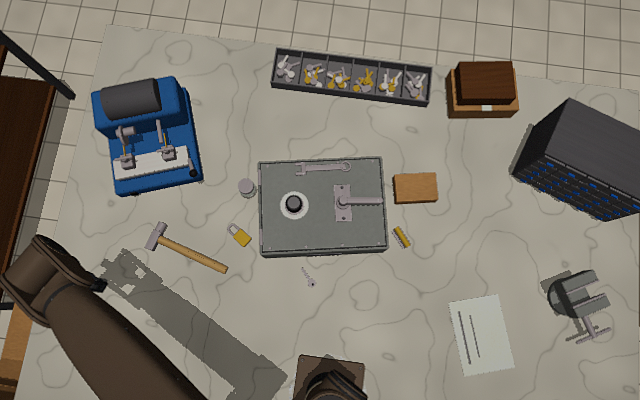

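View pics/side0.png

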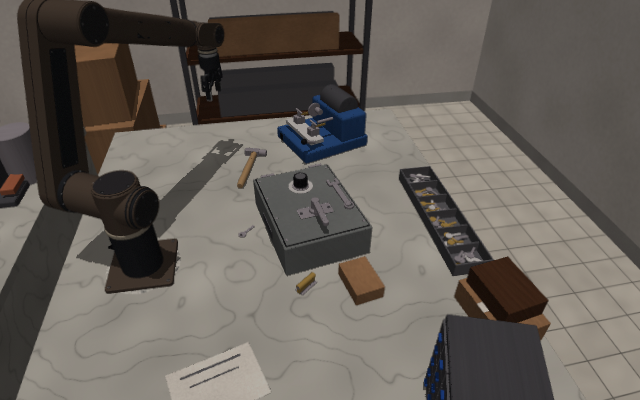

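The top view shows the dial at about (294,203), the lever hub at (342,202) with its end near (382,203), and the spanner along the upper edge. Next I'll enlarge both views.

```bash
python3 - <<'E'
import cv2
a=cv2.imread("pics/top0.png")[145:265,245:405]; b=cv2.imread("pics/side0.png")[155:275,245:385]
cv2.imwrite("pics/topc.png",cv2.resize(a,None,fx=5,fy=5,interpolation=cv2.INTER_CUBIC))
cv2.imwrite("pics/sidec.png",cv2.resize(b,None,fx=5,fy=5,interpolation=cv2.INTER_CUBIC))
E
```

```text
(no output)
```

View pics/topc.png

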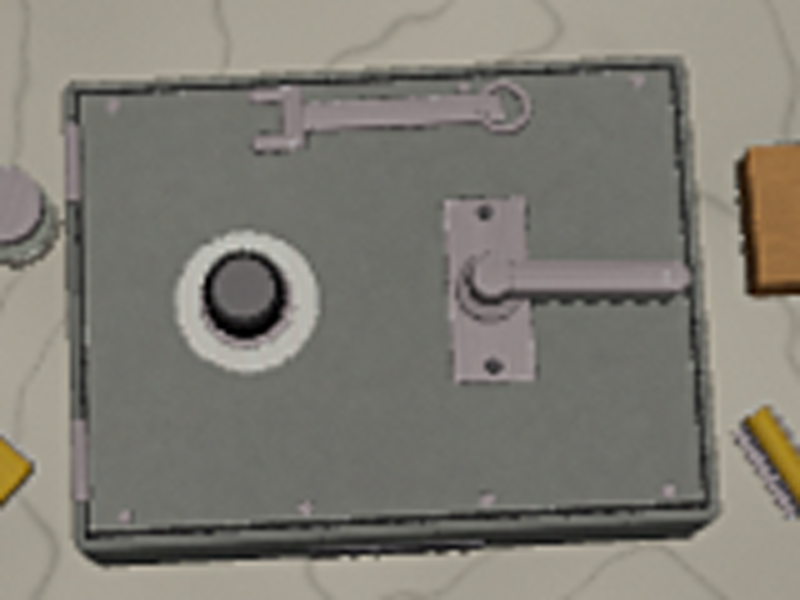

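View pics/sidec.png

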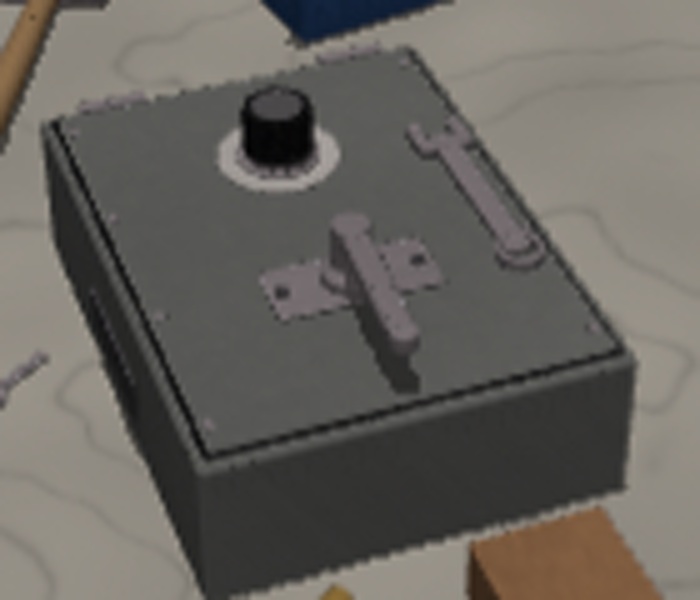

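```bash
cat > h.py <<'E'
import numpy as np, cv2
from plant import *
from scipy.spatial.transform import Rotation as R
def ray(cam,u,v):
    K=np.array([[cam["fx"],0,cam["cx"]],[0,cam["fy"],cam["cy"]],[0,0,1]])
    p=cv2.undistortPoints(np.array([[[u,v]]],float),K,cam["D"])[0,0]
    T=cam["world_from_camera"]; return T[:3,3],T[:3,:3]@np.array([p[0],p[1],1])
def atz(cam,u,v,z):
    o,d=ray(cam,u,v); return o+d*(z-o[2])/d[2]
def tri(a,b):
    A=[];y=[]
    for o,d in(a,b):
        d=d/np.linalg.norm(d);P=np.eye(3)-np.outer(d,d);A.append(P);y.append(P@o)
    return np.linalg.lstsq(np.vstack(A),np.hstack(y),rcond=None)[0]
E
python3 - <<'E'
from h import *
np.set_printoptions(precision=4,suppress=True)
t=read_camera("top");s=read_camera("side")
pts={"dialtop":((243,290),(278,103),.154),"disc":((247,301),(279,155),.116),"hub":((490,275),(350,220),.158),"end":((688,276),(405,345),.157),
"c+x+y":((68,88),(410,47),.114),"c+x-y":((683,60),(633,358),.114),"c-x+y":((85,538),(47,123),.114),"c-x-y":((715,505),(205,462),.114)}
for n,(a,b,z) in pts.items():
    a=((a[0]+.5)/5-.5+245,(a[1]+.5)/5-.5+145); b=((b[0]+.5)/5-.5+245,(b[1]+.5)/5-.5+155)
    print(n,atz(t,*a,z)[:2],atz(s,*b,z)[:2],tri(ray(t,*a),ray(s,*b)))
S=get_state();print(R.from_quat(S["tcp_rot"]).as_matrix())
E
```

```text
dialtop [0.5035 0.1629] [0.5024 0.1637] [0.5029 0.1628 0.1547]
disc [0.5049 0.1628] [0.5015 0.1596] [0.5036 0.1629 0.114 ]
hub [0.5292 0.0304] [0.5262 0.0302] [0.5277 0.0304 0.1582]
end [ 0.5434 -0.0768] [ 0.5372 -0.0847] [ 0.5416 -0.0774  0.1511]
c+x+y [0.6146 0.2826] [0.6099 0.2729] [0.6142 0.2837 0.1074]
c+x-y [ 0.6787 -0.0648] [ 0.6744 -0.0706] [ 0.6782 -0.0651  0.1094]
c-x+y [0.3616 0.2321] [0.3554 0.2253] [0.3586 0.2324 0.1095]
c-x-y [ 0.4264 -0.1101] [ 0.4211 -0.1127] [ 0.424  -0.1104  0.1122]
[[ 0.9353 -0.0007  0.354 ]
 [-0.354  -0.0013  0.9353]
 [-0.0002 -1.     -0.0015]]
```

{"fn": "send_rows", "kwargs": {"plan": [[[0.2865, 0, -0.239], [0, 0, 0]], [[0.2865, 0, -0.239], [0, 0, 0]], [[0.2865, 0, -0.239], [0, 0, 0]], [[0.2865, 0, -0.239], [0, 0, 0]], [[0.2865, 0, -0.239], [0, 0, 0]], [[0.2865, 0, -0.239], [0, 0, 0]], [[0.2865, 0, -0.239], [0, 0, 0]], [[0.2865, 0, -0.239], [0, 0, 0]], [[0.2865, 0, -0.239], [0, 0, 0]], [[0.2865, 0, -0.239], [0, 0, 0]], [[0.2865, 0, -0.239], [0, 0, 0]], [[0.2865, 0, -0.239], [0, 0, 0]]], "gripper": 0}}

```text
time: 1.4
eef_pos: [0.5034, 0.1617, 0.2454]
tcp_rot: [-0.696, 0.127, -0.127, 0.696]
contact_force: [1.2, 0.4, 0.6]
opening: 0.999
```

{"fn": "send_rows", "kwargs": {"plan": [[[0, 0, 0], [0, 0.0227, 0]], [[0, 0, 0], [0, 0.0227, 0]], [[0, 0, 0], [0, 0.0227, 0]], [[0, 0, 0], [0, 0.0227, 0]], [[0, 0, 0], [0, 0.0227, 0]], [[0, 0, 0], [0, 0.0227, 0]], [[0, 0, 0], [0, 0.0227, 0]], [[0, 0, 0], [0, 0.0227, 0]], [[0, 0, 0], [0, 0.0227, 0]], [[0, 0, 0], [0, 0.0227, 0]], [[0, 0, 0], [0, 0.0227, 0]], [[0, 0, 0], [0, 0, 0]]]}}

```text
time: 2.6
eef_pos: [0.5028, 0.1634, 0.2452]
tcp_rot: [-0.403, 0.581, -0.581, 0.402]
contact_force: [0.7, 0.1, 0.3]
opening: 1.001
```

```bash
cat > st.py <<'E'
from h import *
np.set_printoptions(precision=4,suppress=True)
S=get_state();M=R.from_quat(S["tcp_rot"]).as_matrix()
print("t",S["time"],"pos",S["eef_pos"],"yawz",np.degrees(np.arctan2(M[1,2],M[0,2])),"q6",S["qpos"][5],"F",S["contact_force"],"T",S["wrist_torque"],"op",S["opening"])
for n,p in(("dial",[.503,.163,.137]),("hend",[.5455,-.068,.15])): print(n,"delta in tool units",M.T@(np.array(p)-S["eef_pos"])/.12)
print(M)
E
python3 st.py
```

```text
t 2.6 pos [0.5028 0.1634 0.2452] yawz -20.608422498511946 q6 0.4818562642162743 F [0.7367 0.1123 0.3061] T [-0.0163  0.0023  0.0557] op 1.0014770016577
dial delta in tool units [0.0022 0.9014 0.0033]
hend delta in tool units [1.6794 0.793  1.0123]
[[-0.352  -0.0003  0.936 ]
 [-0.936  -0.     -0.352 ]
 [ 0.0001 -1.     -0.0003]]
```

{"fn": "send_rows", "kwargs": {"plan": [[[0.002, 0.1, 0.003], [0, 0, 0]], [[0, 0.1, 0], [0, 0, 0]], [[0, 0.1, 0], [0, 0, 0]], [[0, 0.1, 0], [0, 0, 0]], [[0, 0.1, 0], [0, 0, 0]], [[0, 0.1, 0], [0, 0, 0]], [[0, 0.1, 0], [0, 0, 0]], [[0, 0.1, 0], [0, 0, 0]], [[0, 0.1, 0], [0, 0, 0]], [[0, 0, 0], [0, 0, 0]]]}}

```text
time: 3.6
eef_pos: [0.5018, 0.1628, 0.1349]
tcp_rot: [-0.404, 0.582, -0.581, 0.401]
contact_force: [-0.2, -1.0, -0.3]
opening: 1.0
```

{"fn": "send_rows", "kwargs": {"plan": [[[0, 0, 0], [0, 0, 0]], [[0, 0, 0], [0, 0, 0]], [[0, 0, 0], [0, 0, 0]], [[0, 0, 0], [0, 0, 0]], [[0, 0, 0], [0, 0, 0]], [[0, 0, 0], [0, 0, 0]], [[0, 0, 0], [0, 0, 0]], [[0, 0, 0], [0, 0, 0]], [[0, 0, 0], [0, 0, 0]], [[0, 0, 0], [0, 0, 0]]], "gripper": 1, "grip_force": 28}}

```text
time: 4.6
eef_pos: [0.5035, 0.1632, 0.1383]
tcp_rot: [0.402, -0.581, 0.581, -0.403]
contact_force: [-2.8, 0.6, 5.2]
opening: 0.506
```

```bash
python3 st.py; python3 -c "
from h import *
cv2.imwrite('pics/s1.png',cv2.resize(read_camera('side')['img'][60:240,200:400],None,fx=3,fy=3))"
```

```text
t 4.6 pos [0.5035 0.1632 0.1383] yawz -20.622681963275944 q6 0.4813552117903956 F [-2.7866  0.6054  5.1981] T [0.083  0.457  0.0296] op 0.5058392805727601
dial delta in tool units [ 0.0033  0.0112 -0.0034]
hend delta in tool units [ 1.6801 -0.0975  1.0062]
[[-0.3522  0.0008  0.9359]
 [-0.9359  0.0003 -0.3522]
 [-0.0006 -1.      0.0006]]
```

View pics/s1.png

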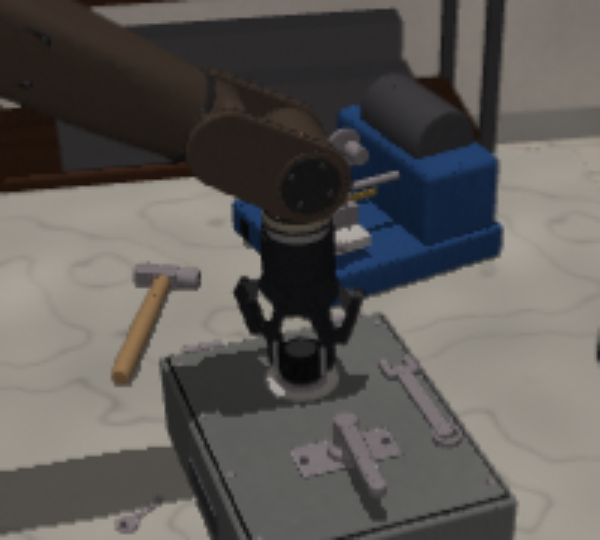

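The picture shows the jaws around the dial at about (300,360), and the opening of 43 mm agrees with the knob. Next I'll do a small counter-clockwise test to calibrate the torque reading.

{"fn": "send_rows", "kwargs": {"plan": [[[0, 0, 0], [0, -0.0056, 0]], [[0, 0, 0], [0, -0.0055, 0]], [[0, 0, 0], [0, 0, 0]], [[0, 0, 0], [0, 0, 0]]]}}

```text
time: 5.05
eef_pos: [0.5035, 0.1631, 0.1384]
tcp_rot: [0.422, -0.567, 0.567, -0.422]
contact_force: [-2.4, -0.2, 5.4]
opening: 0.506
```

```bash
python3 st.py|head -1
```

```text
t 5.05 pos [0.5035 0.1631 0.1384] yawz -16.68938630321485 q6 0.41247795071856314 F [-2.3572 -0.2255  5.3678] T [ 0.0268  0.4202 -0.2558] op 0.5058836867448361
```

{"fn": "send_rows", "kwargs": {"plan": [[[0, 0, 0], [0, -0.0056, 0]], [[0, 0, 0], [0, -0.0056, 0]], [[0, 0, 0], [0, -0.0056, 0]], [[0, 0, 0], [0, -0.0056, 0]], [[0, 0, 0], [0, -0.0055, 0]], [[0, 0, 0], [0, -0.0055, 0]], [[0, 0, 0], [0, -0.0055, 0]], [[0, 0, 0], [0, 0, 0]], [[0, 0, 0], [0, 0, 0]]]}}

```text
time: 5.95
eef_pos: [0.5033, 0.1633, 0.1383]
tcp_rot: [-0.488, 0.511, -0.511, 0.489]
contact_force: [-3.0, 0.8, 6.1]
opening: 0.506
```

```bash
python3 st.py|head -1
```

```text
t 5.95 pos [0.5033 0.1633 0.1383] yawz -2.620874951584458 q6 0.1672018633898588 F [-3.0477  0.7637  6.1253] T [ 0.0838  0.5066 -0.0105] op 0.5064968254201547
```

{"fn": "send_rows", "kwargs": {"plan": [[[0, 0, 0], [0, -0.015, 0]], [[0, 0, 0], [0, -0.015, 0]], [[0, 0, 0], [0, -0.015, 0]], [[0, 0, 0], [0, -0.015, 0]], [[0, 0, 0], [0, -0.015, 0]], [[0, 0, 0], [0, -0.015, 0]], [[0, 0, 0], [0, -0.015, 0]], [[0, 0, 0], [0, -0.015, 0]], [[0, 0, 0], [0, -0.015, 0]], [[0, 0, 0], [0, -0.015, 0]], [[0, 0, 0], [0, 0, 0]], [[0, 0, 0], [0, 0, 0]]]}}

```text
time: 7.15
eef_pos: [0.5029, 0.1631, 0.1383]
tcp_rot: [0.667, -0.234, 0.233, -0.667]
contact_force: [-5.8, 0.2, 7.5]
opening: 0.505
```

```bash
python3 st.py|head -1
```

```text
t 7.15 pos [0.5029 0.1631 0.1383] yawz 51.382806518037796 q6 -0.7752764350033491 F [-5.7601  0.1526  7.4514] T [0.091  0.6152 0.0392] op 0.5045304379487295
```

{"fn": "send_rows", "kwargs": {"plan": [[[0, 0, 0], [0, -0.0056, 0]], [[0, 0, 0], [0, -0.0056, 0]], [[0, 0, 0], [0, -0.0056, 0]], [[0, 0, 0], [0, -0.0056, 0]], [[0, 0, 0], [0, -0.0056, 0]], [[0, 0, 0], [0, -0.0055, 0]], [[0, 0, 0], [0, -0.0055, 0]], [[0, 0, 0], [0, -0.0055, 0]], [[0, 0, 0], [0, -0.0055, 0]], [[0, 0, 0], [0, 0, 0]], [[0, 0, 0], [0, 0, 0]]]}}

```text
time: 8.25
eef_pos: [0.5028, 0.163, 0.1383]
tcp_rot: [0.696, -0.127, 0.126, -0.695]
contact_force: [-5.3, -0.8, 8.0]
opening: 0.507
```

```bash
python3 st.py|head -1
```

```text
t 8.25 pos [0.5028 0.163  0.1383] yawz 69.38204065419677 q6 -1.089393190056782 F [-5.2801 -0.8255  7.9517] T [-0.0062  0.7694 -0.0006] op 0.506585609676348
```

{"fn": "send_rows", "kwargs": {"plan": [[[0, 0, 0], [0, -0.006, 0]], [[0, 0, 0], [0, -0.006, 0]], [[0, 0, 0], [0, -0.006, 0]], [[0, 0, 0], [0, 0, 0]], [[0, 0, 0], [0, 0, 0]]]}}

```text
time: 8.75
eef_pos: [0.5028, 0.1628, 0.1383]
tcp_rot: [0.702, -0.088, 0.087, -0.701]
contact_force: [-6.3, -2.0, 7.5]
opening: 0.508
```

```bash
python3 st.py|head -1
```

```text
t 8.75 pos [0.5028 0.1628 0.1383] yawz 75.8213640025143 q6 -1.2019589798970405 F [-6.3054 -2.0177  7.493 ] T [-0.106   0.7493 -0.1606] op 0.5079156434068783
```

The torque of -0.16 is detent only, so this is not the stop. I'll go on to the next detent and probe again.

{"fn": "send_rows", "kwargs": {"plan": [[[0, 0, 0], [0, -0.0053, 0]], [[0, 0, 0], [0, -0.0053, 0]], [[0, 0, 0], [0, -0.0053, 0]], [[0, 0, 0], [0, -0.0053, 0]], [[0, 0, 0], [0, -0.0053, 0]], [[0, 0, 0], [0, -0.0055, 0]], [[0, 0, 0], [0, 0, 0]], [[0, 0, 0], [0, 0, 0]]]}}

```text
time: 9.55
eef_pos: [0.5028, 0.1628, 0.1383]
tcp_rot: [0.707, -0.017, 0.016, -0.707]
contact_force: [-4.9, -1.5, 8.1]
opening: 0.503
```

```bash
python3 st.py|head -1
```

```text
t 9.55 pos [0.5028 0.1628 0.1383] yawz 87.38628227899254 q6 -1.4035263240559774 F [-4.9066 -1.5014  8.1239] T [-0.1603  0.7208 -0.0183] op 0.5032372370084063
```

{"fn": "send_rows", "kwargs": {"plan": [[[0, 0, 0], [0, -0.006, 0]], [[0, 0, 0], [0, -0.006, 0]], [[0, 0, 0], [0, -0.006, 0]], [[0, 0, 0], [0, 0, 0]], [[0, 0, 0], [0, 0, 0]]]}}

```text
time: 10.05
eef_pos: [0.5028, 0.1626, 0.1383]
tcp_rot: [0.707, 0.023, -0.024, -0.706]
contact_force: [-4.2, -3.5, 7.6]
opening: 0.502
```

```bash
python3 st.py|head -1
```

```text
t 10.05 pos [0.5028 0.1626 0.1383] yawz 93.79571875916157 q6 -1.5157670022806102 F [-4.1598 -3.4613  7.5752] T [-0.2746  0.8318 -0.2875] op 0.5017646383659191
```

{"fn": "send_rows", "kwargs": {"plan": [[[0, 0, 0], [0, -0.004, 0]], [[0, 0, 0], [0, 0, 0]], [[0, 0, 0], [0, 0, 0]]]}}

```text
time: 10.35
eef_pos: [0.5028, 0.1626, 0.1383]
tcp_rot: [0.707, 0.032, -0.033, -0.706]
contact_force: [-4.5, -2.0, 7.6]
opening: 0.504
```

```bash
python3 st.py|head -1
```

```text
t 10.35 pos [0.5028 0.1626 0.1383] yawz 95.21107615630555 q6 -1.5405503417905249 F [-4.5369 -1.9709  7.6143] T [-0.2074  0.7387 -0.3246] op 0.5044799857343848
```

{"fn": "send_rows", "kwargs": {"plan": [[[0, 0, 0], [0, -0.004, 0]], [[0, 0, 0], [0, 0, 0]], [[0, 0, 0], [0, 0, 0]]]}}

```text
time: 10.65
eef_pos: [0.5029, 0.1626, 0.1383]
tcp_rot: [0.706, 0.04, -0.041, -0.706]
contact_force: [-4.1, -1.8, 7.8]
opening: 0.507
```

```bash
python3 st.py|head -1
```

```text
t 10.65 pos [0.5029 0.1626 0.1383] yawz 96.62870783901018 q6 -1.5653551867316189 F [-4.1377 -1.7949  7.8055] T [-0.2721  0.7593 -0.4326] op 0.5073513584104226
```

At -0.43 N m the torque is still rising where a detent would have vanished, so this is the stop. Detent 0 is therefore at yaw 87.4, and the dial started at click 6. The fourth click is at yaw 15.4, which is 81.2° clockwise.

{"fn": "send_rows", "kwargs": {"plan": [[[0, 0, 0], [0, 0.0205, 0]], [[0, 0, 0], [0, 0.0205, 0]], [[0, 0, 0], [0, 0.0205, 0]], [[0, 0, 0], [0, 0.0205, 0]], [[0, 0, 0], [0, 0.0205, 0]], [[0, 0, 0], [0, 0.0205, 0]], [[0, 0, 0], [0, 0.0205, 0]], [[0, 0, 0], [0, 0.0205, 0]], [[0, 0, 0], [0, 0.0205, 0]], [[0, 0, 0], [0, 0.0205, 0]], [[0, 0, 0], [0, 0.0205, 0]], [[0, 0, 0], [0, 0, 0]]]}}

```text
time: 11.85
eef_pos: [0.5032, 0.1633, 0.1383]
tcp_rot: [-0.563, 0.428, -0.428, 0.563]
contact_force: [-3.3, 0.4, 5.8]
opening: 0.508
```

{"fn": "send_rows", "kwargs": {"plan": [[[0, 0, 0], [0, 0, 0]], [[0, 0, 0], [0, 0, 0]]]}}

```text
time: 12.05
eef_pos: [0.5032, 0.1633, 0.1383]
tcp_rot: [-0.563, 0.428, -0.428, 0.563]
contact_force: [-3.7, -0.0, 6.8]
opening: 0.506
```

```bash
python3 st.py|head -1
```

```text
t 12.05 pos [0.5032 0.1633 0.1383] yawz 15.557264801004317 q6 -0.15005517526211562 F [-3.6885 -0.0013  6.8256] T [0.108  0.5343 0.0065] op 0.5062248729827542
```

The dial is at the fourth click with the torque near zero. Now I'll release, rise, close, and go to the +x side of the lever.

{"fn": "send_rows", "kwargs": {"plan": [[[0, 0, 0], [0, 0, 0]], [[0, 0, 0], [0, 0, 0]], [[0, 0, 0], [0, 0, 0]], [[0, 0, 0], [0, 0, 0]], [[0, -0.05, 0], [0, 0, 0]], [[0, -0.1, 0], [0, 0, 0]], [[0, -0.1, 0], [0, 0, 0]], [[0, -0.1, 0], [0, 0, 0]], [[0, -0.1, 0], [0, 0, 0]], [[0, -0.1, 0], [0, 0, 0]], [[0, -0.1, 0], [0, 0, 0]], [[0, -0.1, 0], [0, 0, 0]]], "gripper": 0}}

```text
time: 13.25
eef_pos: [0.5032, 0.163, 0.2285]
tcp_rot: [-0.563, 0.428, -0.428, 0.563]
contact_force: [-0.0, 0.5, -0.4]
opening: 0.999
```

{"fn": "send_rows", "kwargs": {"plan": [[[0, 0, 0], [0, -0.0215, 0]], [[0, 0, 0], [0, -0.0215, 0]], [[0, 0, 0], [0, -0.0215, 0]], [[0, 0, 0], [0, -0.0215, 0]], [[0, 0, 0], [0, -0.0215, 0]], [[0, 0, 0], [0, -0.0215, 0]], [[0, 0, 0], [0, -0.0215, 0]], [[0, 0, 0], [0, -0.0215, 0]], [[0, 0, 0], [0, -0.0215, 0]], [[0, 0, 0], [0, -0.0215, 0]], [[0, 0, 0], [0, -0.0215, 0]], [[0, 0, 0], [0, 0, 0]]], "gripper": 1}}

```text
time: 14.45
eef_pos: [0.5032, 0.163, 0.2277]
tcp_rot: [0.704, 0.066, -0.066, -0.704]
contact_force: [-1.0, -1.1, -0.2]
opening: 0.001
```

```bash
sed -i 's/"hend",\[.*\])/"push",[.5765,-.042,.145])/' st.py; sed -i 's/(("dial"/(("dial"/' st.py; tail -3 st.py; python3 st.py
```

```text
print("t",S["time"],"pos",S["eef_pos"],"yawz",np.degrees(np.arctan2(M[1,2],M[0,2])),"q6",S["qpos"][5],"F",S["contact_force"],"T",S["wrist_torque"],"op",S["opening"])
for n,p in(("dial",[.503,.163,.137]),("push",[.5765,-.042,.145])/.12)
print(M)  File "st.py", line 5
    for n,p in(("dial",[.503,.163,.137]),("push",[.5765,-.042,.145])/.12)
                                                                         ^
SyntaxError: expected ':'
```

{"fn": "send_rows", "kwargs": {"plan": [[[0.047, 0, -0.2987], [0, 0, 0]], [[0.047, 0, -0.2987], [0, 0, 0]], [[0.047, 0, -0.2987], [0, 0, 0]], [[0.047, 0, -0.2987], [0, 0, 0]], [[0.047, 0, -0.2987], [0, 0, 0]], [[0.047, 0, -0.2987], [0, 0, 0]], [[0, 0, 0], [0, 0, 0]], [[0, 0, 0], [0, 0, 0]]]}}

```text
time: 15.25
eef_pos: [0.5763, -0.0426, 0.2273]
tcp_rot: [-0.704, -0.064, 0.065, 0.704]
contact_force: [0.7, -0.4, -0.8]
opening: 0.001
```

{"fn": "send_rows", "kwargs": {"plan": [[[0, 0.098, 0], [0, 0, 0]], [[0, 0.098, 0], [0, 0, 0]], [[0, 0.098, 0], [0, 0, 0]], [[0, 0.098, 0], [0, 0, 0]], [[0, 0.098, 0], [0, 0, 0]], [[0, 0.098, 0], [0, 0, 0]], [[0, 0.098, 0], [0, 0, 0]], [[0, 0, 0], [0, 0, 0]]]}}

```text
time: 16.05
eef_pos: [0.575, -0.0417, 0.1424]
tcp_rot: [-0.704, -0.064, 0.067, 0.705]
contact_force: [-0.9, -0.2, -1.9]
opening: -0.002
```

```bash
sed -i '5s/.*/p=M.T@(np.array([.5277,.0304,.15])-S["eef_pos"]); print("hub in tool m",p)/' st.py; python3 st.py; python3 -c "
from h import *
cv2.imwrite('pics/s2.png',cv2.resize(read_camera('side')['img'][120:280,220:400],None,fx=4,fy=4))"
```

```text
t 16.05 pos [ 0.575  -0.0417  0.1424] yawz 100.69056593457084 q6 -2.0057208997193814 F [-0.9206 -0.2218 -1.8735] T [-0.0269  0.0403  0.0192] op -0.002456303012129962
hub in tool m [-0.0331 -0.0073  0.0796]
[[ 0.9826 -0.0042 -0.1855]
 [ 0.1855  0.0011  0.9826]
 [-0.004  -1.      0.0018]]
```

View pics/s2.png

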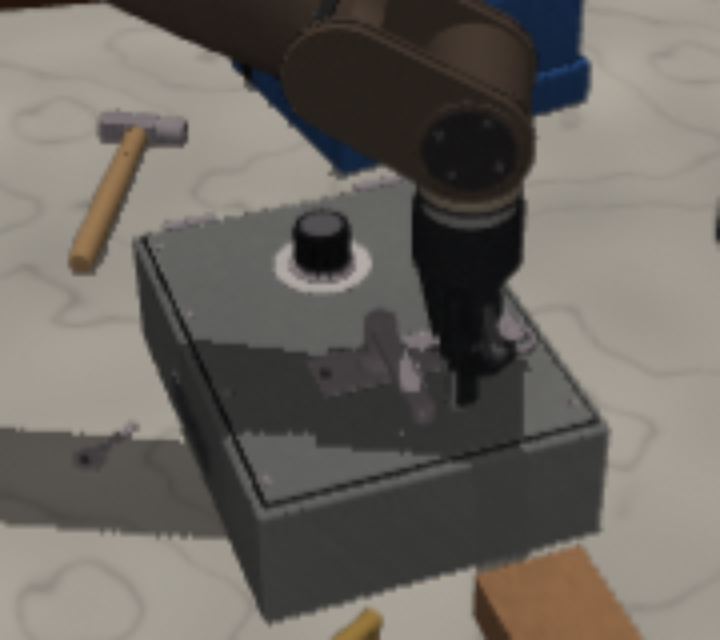

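The closed fingertip at (465,395) stands beside the lever end at (425,405), on its +x side. Next I'll push, first to just about the lock point.

{"fn": "send_rows", "kwargs": {"plan": [[[-0.035, 0, 0], [0, 0, 0]], [[-0.035, 0, 0], [0, 0, 0]], [[-0.035, 0, 0], [0, 0, 0]], [[0, 0, 0], [0, 0, 0]]]}}

```text
time: 16.5
eef_pos: [0.5636, -0.0445, 0.1455]
tcp_rot: [0.704, 0.066, -0.066, -0.704]
contact_force: [-0.5, 0.1, 0.4]
opening: 0.002
```

{"fn": "send_rows", "kwargs": {"plan": [[[-0.035, 0, -0.008], [0, 0.00833, 0]], [[-0.035, 0, -0.008], [0, 0.00833, 0]], [[-0.035, 0, -0.008], [0, 0.00833, 0]], [[-0.035, 0, -0.008], [0, 0.00833, 0]], [[-0.035, 0, -0.008], [0, 0.00833, 0]], [[0, 0, 0], [0, 0, 0]]]}}

```text
time: 17.1
eef_pos: [0.5438, -0.0511, 0.1455]
tcp_rot: [0.707, -0.026, 0.027, -0.706]
contact_force: [0.6, -0.4, 0.1]
opening: 0.004
```

```bash
python3 st.py
```

```text
t 17.1 pos [ 0.5438 -0.0511  0.1455] yawz 85.69582208007348 q6 -1.7750611934392637 F [ 0.5608 -0.3595  0.106 ] T [-0.1101 -0.1739  0.0708] op 0.0036701711481326063
hub in tool m [-0.0222 -0.0046  0.08  ]
[[ 0.9972  0.0018  0.0751]
 [-0.0751 -0.0006  0.9972]
 [ 0.0019 -1.     -0.0004]]
```

{"fn": "send_rows", "kwargs": {"plan": [[[-0.035, 0, -0.008], [0, 0.00833, 0]], [[0, 0, 0], [0, 0, 0]]]}}

```text
time: 17.3
eef_pos: [0.5396, -0.0518, 0.1455]
tcp_rot: [0.706, -0.044, 0.045, -0.705]
contact_force: [1.8, -0.1, -0.1]
opening: -0.0
```

{"fn": "send_rows", "kwargs": {"plan": [[[-0.018, 0, -0.004], [0, 0.0042, 0]], [[0, 0, 0], [0, 0, 0]]]}}

```text
time: 17.5
eef_pos: [0.5374, -0.052, 0.1455]
tcp_rot: [0.705, -0.054, 0.055, -0.705]
contact_force: [2.0, -1.5, 0.4]
opening: 0.001
```

{"fn": "send_rows", "kwargs": {"plan": [[[-0.035, 0, -0.008], [0, 0.00833, 0]], [[0, 0, 0], [0, 0, 0]]]}}

```text
time: 17.7
eef_pos: [0.5328, -0.0522, 0.1453]
tcp_rot: [0.704, -0.072, 0.073, -0.703]
contact_force: [0.8, -0.9, 0.7]
opening: -0.001
```

{"fn": "send_rows", "kwargs": {"plan": [[[-0.018, 0, -0.004], [0, 0.0042, 0]], [[0, 0, 0], [0, 0, 0]]]}}

```text
time: 17.9
eef_pos: [0.5306, -0.0521, 0.1453]
tcp_rot: [0.702, -0.082, 0.082, -0.702]
contact_force: [2.0, -2.3, 1.1]
opening: -0.005
```

{"fn": "send_rows", "kwargs": {"plan": [[[-0.018, 0, -0.004], [0, 0.0042, 0]], [[0, 0, 0], [0, 0, 0]]]}}

```text
time: 18.1
eef_pos: [0.5282, -0.052, 0.1451]
tcp_rot: [0.701, -0.091, 0.091, -0.701]
contact_force: [1.9, -1.4, 1.0]
opening: -0.002
```

```bash
python3 st.py|head -2; python3 -c "
from h import *
cv2.imwrite('pics/s3.png',cv2.resize(read_camera('side')['img'][120:280,220:400],None,fx=4,fy=4))"
```

```text
t 18.1 pos [ 0.5282 -0.052   0.1451] yawz 75.14062397448821 q6 -1.6007647412601114 F [ 1.8694 -1.4091  0.9756] T [-0.2615 -0.3225 -0.0039] op -0.002276729581667323
hub in tool m [-0.0216 -0.0049  0.0795]
```

View pics/s3.png

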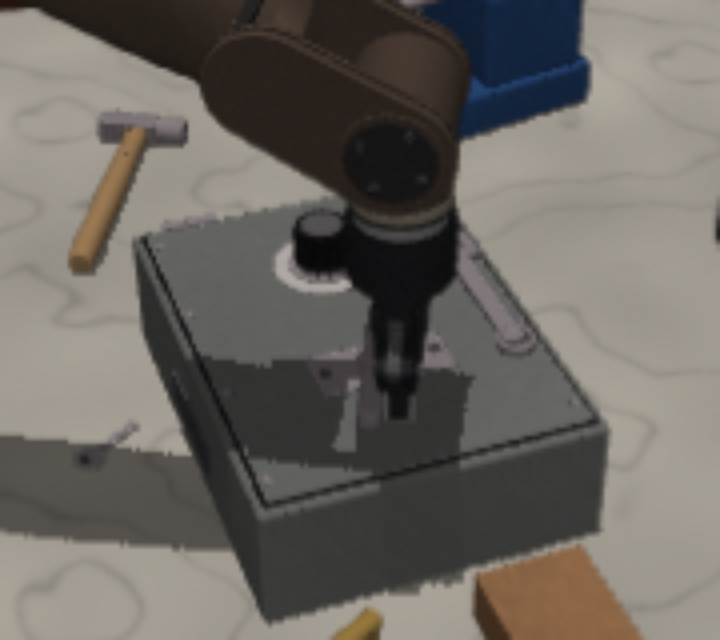

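The lever end at (368,420) has moved with the fingertip. By my reckoning it is at about 0.43 rad, past the 0.3 block, with only 2 N of push, so it is unlocked. I'll continue.

{"fn": "send_rows", "kwargs": {"plan": [[[-0.035, 0, -0.008], [0, 0.00833, 0]], [[-0.035, 0, -0.008], [0, 0.00833, 0]], [[-0.035, 0, -0.008], [0, 0.00833, 0]], [[-0.035, 0, -0.008], [0, 0.00833, 0]], [[0, 0, 0], [0, 0, 0]]]}}

```text
time: 18.65
eef_pos: [0.5106, -0.0498, 0.1449]
tcp_rot: [-0.688, 0.164, -0.164, 0.688]
contact_force: [0.8, -2.0, 0.9]
opening: 0.003
```

{"fn": "send_rows", "kwargs": {"plan": [[[-0.035, 0, -0.008], [0, 0.00833, 0]], [[-0.035, 0, -0.008], [0, 0.00833, 0]], [[-0.035, 0, -0.008], [0, 0.00833, 0]], [[-0.035, 0, -0.008], [0, 0.00833, 0]], [[-0.035, 0, -0.008], [0, 0.00833, 0]], [[0, 0, 0], [0, 0, 0]]]}}

```text
time: 19.25
eef_pos: [0.4905, -0.0423, 0.1447]
tcp_rot: [-0.661, 0.253, -0.251, 0.661]
contact_force: [0.5, -0.6, 0.3]
opening: -0.004
```

{"fn": "send_rows", "kwargs": {"plan": [[[-0.035, 0, -0.008], [0, 0.00833, 0]], [[0, 0, 0], [0, 0, 0]]]}}

```text
time: 19.45
eef_pos: [0.4869, -0.0403, 0.1448]
tcp_rot: [-0.654, 0.269, -0.269, 0.654]
contact_force: [0.9, -0.5, 0.4]
opening: 0.002
```

{"fn": "send_rows", "kwargs": {"plan": [[[-0.018, 0, -0.004], [0, 0.0042, 0]], [[0, 0, 0], [0, 0, 0]]]}}

```text
time: 19.65
eef_pos: [0.4852, -0.0393, 0.1448]
tcp_rot: [-0.65, 0.278, -0.278, 0.65]
contact_force: [1.8, -1.7, -0.7]
opening: 0.005
```

{"fn": "send_rows", "kwargs": {"plan": [[[-0.018, 0, -0.004], [0, 0.0042, 0]], [[0, 0, 0], [0, 0, 0]]]}}

```text
time: 19.85
eef_pos: [0.4833, -0.0381, 0.1448]
tcp_rot: [-0.646, 0.287, -0.287, 0.646]
contact_force: [1.7, -1.1, -1.3]
opening: -0.001
```

```bash
python3 st.py|head -2
```

```text
t 19.85 pos [ 0.4833 -0.0381  0.1448] yawz 42.136787887153595 q6 -1.0238276071496581 F [ 1.7002 -1.0519 -1.2639] T [-0.2092 -0.2444 -0.0748] op -0.0010931463089980933
hub in tool m [-0.021  -0.0052  0.0789]
```

{"fn": "send_rows", "kwargs": {"plan": [[[-0.018, 0, -0.004], [0, 0.0042, 0]], [[0, 0, 0], [0, 0, 0]]]}}

```text
time: 20.05
eef_pos: [0.4815, -0.0369, 0.1449]
tcp_rot: [0.642, -0.295, 0.295, -0.642]
contact_force: [2.4, -0.7, -1.8]
opening: 0.002
```

{"fn": "send_rows", "kwargs": {"plan": [[[-0.012, 0, -0.002], [0, 0.0028, 0]], [[0, 0, 0], [0, 0, 0]]]}}

```text
time: 20.25
eef_pos: [0.4814, -0.037, 0.145]
tcp_rot: [0.64, -0.3, 0.302, -0.639]
contact_force: [5.9, -5.2, -3.7]
opening: 0.001
```

{"fn": "send_rows", "kwargs": {"plan": [[[-0.012, 0, -0.002], [0, 0.0028, 0]], [[0, 0, 0], [0, 0, 0]]]}}

```text
time: 20.45
eef_pos: [0.4812, -0.037, 0.1451]
tcp_rot: [0.638, -0.304, 0.309, -0.636]
contact_force: [8.3, -8.3, -7.1]
opening: -0.002
```

The force rises while the position stalls, so the lever is at its end stop. I'll back off and rise.

{"fn": "send_rows", "kwargs": {"plan": [[[0.05, 0, 0], [0, 0, 0]], [[0.08, 0, 0], [0, 0, 0]], [[0.08, 0, 0], [0, 0, 0]], [[0, 0, 0], [0, 0, 0]], [[0, -0.15, 0], [0, 0, 0]], [[0, -0.2, 0], [0, 0, 0]], [[0, -0.2, 0], [0, 0, 0]], [[0, -0.2, 0], [0, 0, 0]], [[0, -0.2, 0], [0, 0, 0]], [[0, -0.2, 0], [0, 0, 0]], [[0, 0, 0], [0, 0, 0]], [[0, 0, 0], [0, 0, 0]]]}}

```text
time: 21.65
eef_pos: [0.4951, -0.0546, 0.2829]
tcp_rot: [-0.637, 0.306, -0.306, 0.637]
contact_force: [-0.5, -0.2, -0.5]
opening: 0.002
```

{"fn": "send_rows", "kwargs": {"plan": [[[0.2, 0, 0.3], [0, 0, 0]], [[0.2, 0, 0.3], [0, 0, 0]], [[0.2, 0, 0.3], [0, 0, 0]], [[0.2, 0, 0.3], [0, 0, 0]], [[0, 0, 0], [0, 0, 0]], [[0, 0, 0], [0, 0, 0]], [[0, 0, 0], [0, 0, 0]]]}}

```text
time: 22.35
eef_pos: [0.6665, -0.0397, 0.2817]
tcp_rot: [0.637, -0.307, 0.306, -0.637]
contact_force: [0.3, 0.1, 0.8]
opening: 0.001
```

```bash
python3 st.py|head -1; python3 -c "
from h import *
cv2.imwrite('pics/s4.png',cv2.resize(read_camera('side')['img'][120:310,220:400],None,fx=3,fy=3))"
```

```text
t 22.35 pos [ 0.6665 -0.0397  0.2817] yawz 38.62475511885693 q6 -0.8853094815446808 F [0.3315 0.1187 0.7692] T [ 0.0116  0.0132 -0.0171] op 0.0006764592804651754
```

View pics/s4.png

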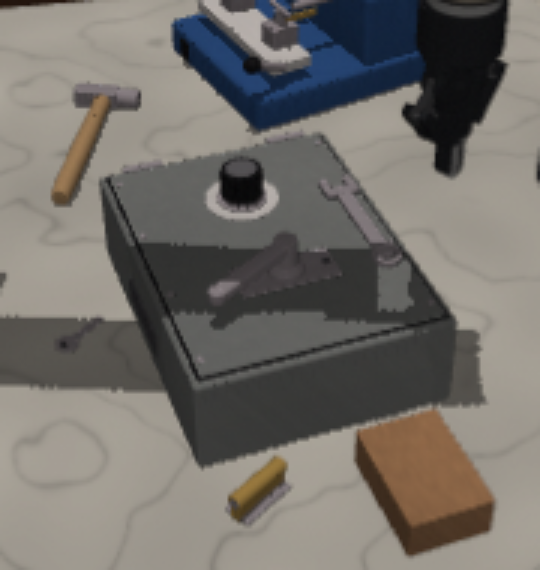

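The lever now points from the hub at (287,240) to its end at (217,290), the arm is clear, and the spanner, cylinder, box, key and hammer look undisturbed. One check of the angle, then I'll hand in.

```bash
python3 -c "
from h import *
c=read_camera('side'); f=lambda u,v:atz(c,220+u/3,120+v/3,.157)
a,b=f(287,240),f(216,289); d=b-a; print(a,b,np.hypot(*d[:2]))
print('handle', np.radians(-79.6)-np.arctan2(d[1],d[0]))
c=read_camera('top'); cv2.imwrite('pics/t4.png',cv2.resize(c['img'][145:265,245:405],None,fx=5,fy=5))"
```

```text
[0.52838311 0.02427198 0.157     ] [ 0.45013852 -0.03768671  0.157     ] 0.09980528261102195
handle 1.0825533669172376
```

View pics/t4.png

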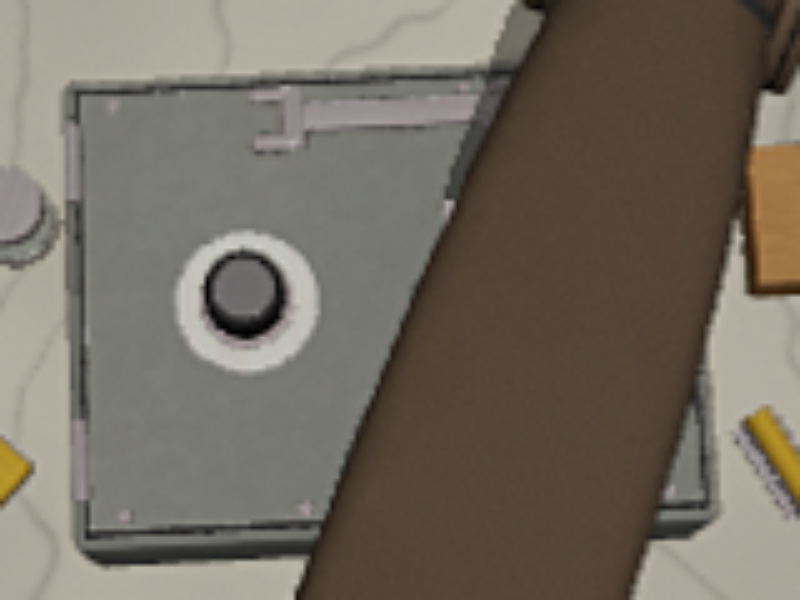

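The arm hides the handle in the top view, but the spanner at (290,110), the jar, the box and the lock cylinder are all at their original pixels. Handle angle is about 1.05 within measuring error, so I'll hand in.

```bash
python3 -c "
from plant import *
print(sign_off())"
```

```text
the job is handed in; nothing more can be done
None
```

The cabinet is unlocked with the handle swung fully over, and I handed the job in at about 22 s of the 72 s allowed; no verdict was reported.

- **Dial:** I turned it counter-clockwise detent by detent, from what proved to be click 6. At the end stop the wrist torque kept rising, to about 0.43 N m against the 0.7 N m limit. I then turned it clockwise to the fourth click, where the torque was near zero, and let go.
- **Handle:** I pushed the lever with the closed fingers. It passed the 0.3 rad block with about 2 N and went on until it met its end stop, where I pressed with at most about 14 N. Then I backed off and rose clear.
- **Last checks:**
  - The side camera gave a handle angle of about 1.08 rad, which fits the 1.05 rad end stop within measuring error.
  - The wrist force was under 1 N, so the arm was touching nothing.
  - The bystanders in view looked to be where they started. I judged this by eye in the side and top pictures. The padlock was only partly in the last top picture.
  - The arm hid the handle in the last top view, so its angle rests on the side view and the end-stop contact.

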